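Set the shaker's levelling foot on its bearing plate

TASK

The shaker's adjustable foot hangs just clear of the bench: take the loose bearing plate by its upright handle and slide it flat under the foot, so that the foot stands over the middle of the ring marked on the plate. Then turn the foot's knob clockwise (seen from above) until the foot just bears on the plate with a light pressure of a few newtons, not jacked hard against it. Let go, and leave the bottle, tube rack and dishes where they are.

Things in the scene. Friction and masses are not known exactly. Their poses are not given: they have to be found in the camera images.
- shaker: white bench shaker, heavy and immovable, 260 mm (x) x 220 mm (y), 85 mm high, ribbed steel top. Origin: under its middle, 0 to 3.5 mm above the bench. A metal lug (50 mm wide, its top 50 mm up) reaches from its -y side to the axis of the adjustable foot at x = -30, y = -185 mm in the shaker's frame. Bring the plate in from that -y side, its handle pointing away (-y).
- foot: the adjustable foot, one rigid piece that turns and sinks together: a rubber-soled disc 80 mm across and 12 mm thick, a vertical 12 mm screw through the lug, and a knob. Clockwise from above lowers it, 10 mm per full turn (1.59 mm per rad), against about 0.06 N m of thread friction; it stays where it is left. Origin: middle of the sole's underside, 2.5 to 6 mm higher than the plate's top at the start.
- foot_knob (a point): middle of the round black grip knob at the top of the foot's screw, on its axis, 93 mm above the foot's origin: 40 mm in diameter, 26 mm high; it sinks with the foot. A quarter to two thirds of a turn is needed in all. Once the sole bears on the plate, each 0.1 rad adds about 4 N of pressure and each newton adds some 0.015 N m to the turning torque (up to about 12 N). 2 to 8 N is right, over 20 N far too hard.
- plate: loose aluminium bearing plate, about 0.6 kg, 12 mm thick, lying flat on the bench: 100 mm wide (x), reaching from 50 mm at +y to 120 mm at -y of the origin. Origin: on its underside, below the middle of the ring (86 mm) marked on its top, over which the foot is to stand.
- plate_handle (a point): middle of the top of the plate's upright handle: a block 14 mm (plate x) by 26 mm (plate y) rising 50 mm from the plate's top to 62 mm above the bench, at x = 0, y = -105 mm in the plate's frame.
- bottle: amber bottle, 64 mm across and 130 mm high, bystander; origin under its middle.
- tube_rack: white rack of capped tubes, 160 mm (x) by 60 mm and 101 mm high, bystander; origin under its middle.
- dishes: stack of three clear dishes with white lids, 90 mm across and 44 mm high, bystander; origin under its middle.
There are look-alikes about, which are no part of the job. Leave any yellow look-alike of the plate alone.

How it is judged:
By the outcome, as a careful person would: the job done as asked, in the order asked, and still so for the second after the job is handed in, with the robot touching nothing.
It also fails if it takes over 72 s, if anything falls off the work surface, if the arm or the gripper's body presses on something with over 40 N, if the wrist force passes 120 N, or if a joint passes its speed limit or range.

ROBOT

A 7-joint arm with a two-finger parallel gripper is mounted at the origin on the work surface. World frame = base frame: x ahead of the robot, y to its left, z up, the work surface at z = 0. Lengths are in m, angles in rad, forces in N, time in s.
With the tool pointing down it reaches from about 0.35 to 0.9 m from the base axis. Payload 8.1 kg.
Tool frame: the origin (TCP) lies between the finger pads; the fingertips stand 17 mm ahead of it and the grasp point (between the pads) lies 2 mm behind it; z points along the fingers, y is the line along which they close (so a half turn about z gives the same grasp; the last joint's range is limited). The gripper opens to 92 mm and grips with 3 to 60 N. Pads are 19 mm wide; open, the fingers measure 130 mm over their backs; the gripper's body (75 mm by 190 mm) begins 47 mm behind the grasp point.
Start: joints at [1.117, 0.434, 0.025, 1.573, -0.012, 1.134, -0.075], TCP at [0.215, -0.587, 0.244] pointing down, gripper open.
Joint ranges: [-2.62, 2.62], [-0.44, 2.09], [-1.27, 1.32], [0.08, 2.57], [-1.32, 4.46], [0.12, 2], [-2.74, 2.74]. Speed limits (rad/s): [2.22, 2.22, 3.01, 3.01, 3.14, 3.14, 3.14].

INTERFACE

Orientations are given as a rotation vector (axis times angle).
In Python, from cell import observe, get_image, calibration, sign_off, look_for, regions_of, landmark_of gives the robot as it stands.
- The arm moves only by the tool jog_arm, never from a script. Its argument "plan" is a list of rows, each an object with "offset": the shift along the tool's x, y, z normalised to -1 to 1, where 1 is 0.15 m, a list of three; "twist": the turn, a rotation vector about the tool's x, y, z normalised to -1 to 1, where 1 is 2 pi rad, a list of three; "fingers": the gripper command: -1 is shut, 1 is fully open, values between are in proportion. In form: [{"offset": [x, y, z], "twist": [ax, ay, az], "fingers": fingers}, ...]. A call has 1 to 20 rows; each row is the pose to reach, as a shift and turn from the pose commanded when the call began, along the tool's axes at that moment, turning the shorter way round; what a row does not reach only later rows make up. A row lasts 1/8 s, in which the tool goes at most 62.5 mm and 10.7 degrees, less where a joint would pass 70% of its speed; a pose out of reach is approached as far as the arm can. A call with a number of a shift or a turn outside -1 to 1 is refused whole. A call with a gripper value outside its range is refused whole. The fingers move at their own pace and stop on an object; "newtons" is the grip in N (left out, the last holds). Time passes only in rows, so rows that repeat a pose let the fingers close. It gives the time, the measured TCP pose, the force, the opening and the grip force at its end, in the units of the state.
- observe(): the state, without advancing time (a new reading comes with each control period).
- get_image(name): name is "side" or "top" or "wrist"; returns the picture (480x640x3 uint8, red, green, blue); there is no depth.
- calibration(name): a dict with "fov_y" (degrees; the focal length in pixels is half the picture's height over the tangent of half this angle, whatever the lens; pixels are square), "cx", "cy" (the principal point, pixels), "position" and "attitude" of the camera in the world. Camera axes: x right, y down, z forward; pixel columns grow to the right and rows downward; lengths in m; the calibration is good to about 2 mm. A picture is of the moment at which its call begins: read the wrist's pose just before it. calibration takes no time and is no camera call; for the wrist camera it gives the pose at the moment of the call.
- sign_off(): hands the job in; it is judged then, once.
Trained networks look in the newest picture that a camera, given by its name, has taken for a name from the list of things; names that differ only in an ending like _2 or _b are one class to them, and where a whole thing is asked for, a point or a joint stands for the part that bears it (a point fixed in the world has none). Each returns a list of dicts, best first, with "conf" (0 to 1); they miss things now and then, are a little off and sometimes report something else, mostly with a low value. They report only what shows in the picture. A call takes as long as a camera call. They do not tell look-alikes from the thing itself.
- look_for(thing, camera): "box" ([left, top, width, height] as shares, 0 to 1, of the picture: columns of its width, rows of its height, round what is visible of it).
- regions_of(thing, camera): "region" (480x640 bool, what is visible of it) and "box" ([left, top, width, height] as shares, 0 to 1, of the picture: columns of its width, rows of its height, round what is visible of it).
- landmark_of(thing, camera): "at" ([row, column] as shares, 0 to 1, of the picture: columns of its width, rows of its height: a listed point, or the origin of a listed thing).
The state is a dict: "clock": time; "joints": joint angles; "dq": joint speeds; "joint_efforts": joint torques, N m; "position": TCP position; "ee_rot": TCP orientation; "force": force on the tool from outside, world axes, zero at the start; "ft_torque": the same for the moment, N m; "width": opening from 0.0 (shut) to 1.0 (fully open); "gripper_force": force on a finger pad.
Only numpy, scipy, OpenCV 4.12 (cv2) and the standard library are available. Lean on these libraries where they do the work, as an engineer would, in place of code of your own. Each camera call takes 0.05 s, during which the arm holds its last target. There are 200 camera calls.

## Working session

There is one attempt and no reset: what is moved stays moved. The work goes in short steps, Python scripts to look and compute and a tool call to move; the robot and the scene stay as the last step left them, time stands still between calls to the robot, and variables do not carry over. Pictures are saved under pics/ and viewed, at most 13 in all, crops included, and the job is handed in when it is done.

Besides the shell and the picture viewer there is one more tool, called after "Request:" as a command line: name --argument value ..., lists and objects as JSON in quotes. jog_arm: Moves the arm, as the interface text tells. Scaled input: -1 to 1 covers 0.15 m each way for a shift and 2 pi rad each way for a turn. Its arguments: {"type":"object","properties":{"plan":{"type":"array","items":{"type":"object","properties":{"offset":{"type":"array","items":{"type":"number","minimum":-1,"maximum":1}},"twist":{"type":"array","items":{"type":"number","minimum":-1,"maximum":1}},"fingers":{"type":"number"}}}},"newtons":{"type":"number"}},"required":["plan"]}

```bash
mkdir -p pics; ls; cat > h.py <<'E'
import numpy as np, cv2
from scipy.spatial.transform import Rotation as R
from cell import *
def att(c):
    a=np.array(c["attitude"],float)
    return a if a.shape==(3,3) else (R.from_rotvec(a).as_matrix() if a.size==3 else R.from_quat(a).as_matrix())
def ray(cam,u,v,z,c=None):
    c=c or calibration(cam); f=240/np.tan(np.radians(c["fov_y"])/2)
    d=att(c)@np.array([(u-c["cx"])/f,(v-c["cy"])/f,1]); p=np.array(c["position"])
    return p+d*(z-p[2])/d[2]
def proj(cam,P,c=None):
    c=c or calibration(cam); f=240/np.tan(np.radians(c["fov_y"])/2)
    q=att(c).T@(np.array(P)-np.array(c["position"])); return c["cx"]+f*q[0]/q[2],c["cy"]+f*q[1]/q[2]
def save(cam,n):
    im=get_image(cam); cv2.imwrite(f"pics/{n}.png",im[:,:,::-1]); return im
E
python3 - <<'E'
from h import *
for c in("side","top","wrist"): print(c,calibration(c))
print(observe())
ims=[save(c,c+"0") for c in("top","side")]
for cam in("top","side"):
    for t,z in(("plate",0),("plate_handle",.062),("foot_knob",.112),("foot",.016),("shaker",0),("bottle",0),("tube_rack",0),("dishes",0)):
        for r in landmark_of(t,cam)[:3]:
            v,u=r["at"][0]*480,r["at"][1]*640; print(cam,t,round(r["conf"],2),round(u),round(v),ray(cam,u,v,z).round(3))
E
```

```text
pics
side {'fov_y': 46.72621077219262, 'cx': 329.6559171182685, 'cy': 239.55652295933095, 'position': array([0.12696033, 1.01452213, 1.1159786 ]), 'attitude': array([-0.48988015,  2.70597415, -1.16775998])}
top {'fov_y': 54.00682238667017, 'cx': 312.3045055994751, 'cy': 231.58132753917454, 'position': array([0.39358922, 0.03027411, 1.13141817]), 'attitude': array([-2.17257614,  2.13833353, -0.19811429])}
wrist {'fov_y': 64.73957713780807, 'cx': 319.55677995799056, 'cy': 237.317700739844, 'position': array([ 0.2948438 , -0.55752619,  0.38404772]), 'attitude': array([ 2.35482059, -1.64600708, -0.26178166])}
{'clock': 0.0, 'joints': array([ 1.11742594,  0.43524232,  0.02497608,  1.57411225, -0.01161718,
        1.13396979, -0.07510018]), 'dq': array([-0.00025477,  0.00081138, -0.00148093,  0.0007938 , -0.0003984 ,
        0.00062998, -0.00134141]), 'joint_efforts': array([ 5.69893837e-04, -6.67838860e+01,  9.85093117e-01, -3.14455998e+01,
       -6.07313938e-02,  4.30686632e-02,  2.27439900e-04]), 'position': array([ 0.21454841, -0.58650477,  0.2429271 ]), 'ee_rot': array([-3.09191003e+
[... 714 characters left out ...]
 0.696 -0.407  0.   ]
top tube_rack 0.41 397 262 [ 0.499 -0.209  0.   ]
top tube_rack 0.23 475 182 [ 0.701 -0.408  0.   ]
top dishes 0.56 368 147 [ 0.787 -0.14   0.   ]
side plate 0.95 364 220 [ 0.493 -0.21   0.   ]
side plate 0.89 428 254 [ 0.276 -0.133  0.   ]
side plate 0.74 393 177 [ 0.471 -0.448  0.   ]
side plate_handle 0.96 411 214 [ 0.354 -0.214  0.062]
side plate_handle 0.62 362 183 [ 0.533 -0.307  0.062]
side foot_knob 0.52 241 407 [0.511 0.537 0.112]
side foot 0.96 315 247 [ 0.584 -0.034  0.016]
side shaker 0.84 274 296 [0.621 0.164 0.   ]
side bottle 0.77 326 172 [ 0.692 -0.398  0.   ]
side tube_rack 0.95 237 407 [0.561 0.489 0.   ]
side dishes 0.62 267 215 [ 0.782 -0.131  0.   ]
```

View pics/top0.png

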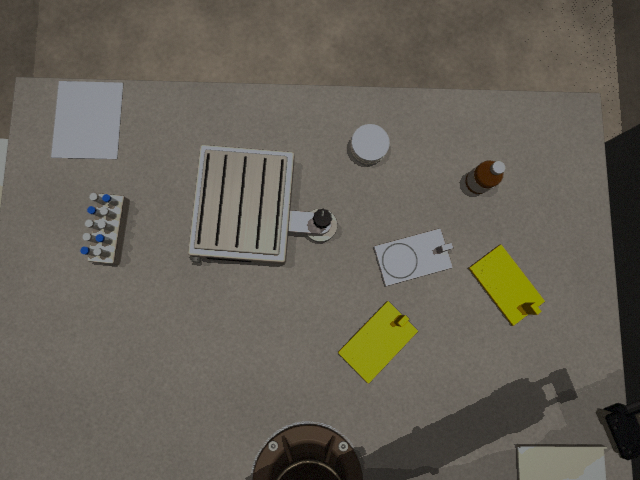

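View pics/side0.png

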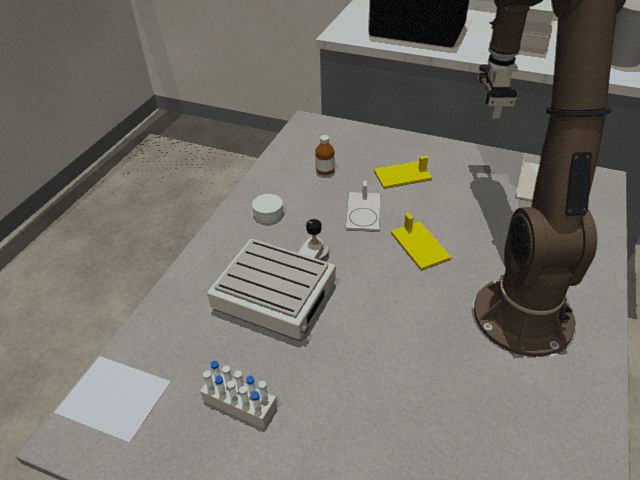

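The top view shows the aluminium plate with its ring at (400,261) and handle at (442,248). The foot knob is at (322,217), and two yellow look-alikes lie nearby. The side view agrees. I'll move above the handle first.

```bash
cat >> h.py <<'E'
def goal(pos,ang):  # tool down, tool x at ang (deg, world)
    s=observe(); R0=R.from_rotvec(s["ee_rot"]); a=np.radians(ang)
    Rg=R.from_matrix(np.array([[np.cos(a),np.sin(a),0],[np.sin(a),-np.cos(a),0],[0,0,-1]]))
    d=R0.inv().apply(np.array(pos)-s["position"])/.15; t=(R0.inv()*Rg).as_rotvec()/(2*np.pi)
    print("t",round(s["clock"],2),"pos",s["position"].round(4),"offset",d.round(4),"twist",t.round(4),"F",s["force"].round(1),"w",round(s["width"],3))
E
python3 - <<'E'
from h import *
goal((.51,-.30,.25),108)
c=calibration("wrist");print(att(c).round(2))
E
```

```text
t 0.9 pos [ 0.2148 -0.587   0.2437] offset [ 2.5057 -1.1202 -0.0418] twist [ 0.      0.     -0.2442] F [-0.4 -0.1 -0.1] w 1.001
[[ 0.34 -0.89 -0.29]
 [-0.94 -0.33 -0.11]
 [ 0.    0.31 -0.95]]
```

Request:
jog_arm --plan '[{"offset":[0.9,-0.3,0],"twist":[0,0,0],"fingers":1},{"offset":[0.9,-0.3,0],"twist":[0,0,0],"fingers":1},{"offset":[0.9,-0.3,0],"twist":[0,0,0],"fingers":1},{"offset":[0.9,-0.3,0],"twist":[0,0,0],"fingers":1}]'

```text
clock: 1.4
position: [0.3271, -0.4976, 0.2438]
ee_rot: [3.093, 0.552, 0.0]
force: [-0.0, -1.2, 0.5]
width: 1.006
gripper_force: 0.0
```

Request:
jog_arm --plan '[{"offset":[0.9,-0.3,0],"twist":[0,0,0],"fingers":1},{"offset":[0.9,-0.3,0],"twist":[0,0,0],"fingers":1},{"offset":[0.9,-0.3,0],"twist":[0,0,0],"fingers":1},{"offset":[0.9,-0.3,0],"twist":[0,0,0],"fingers":1}]'

```text
clock: 1.9
position: [0.4369, -0.4106, 0.2436]
ee_rot: [3.093, 0.548, -0.001]
force: [-0.8, 0.3, -0.2]
width: 1.0
gripper_force: 0.0
```

```bash
python3 -c "
from h import *
goal((.52,-.32,.25),108)"
```

```text
t 1.9 pos [ 0.4369 -0.4106  0.2436] offset [ 0.7278 -0.3766 -0.0434] twist [-1.000e-04  1.000e-04 -2.442e-01] F [-0.8  0.3 -0.2] w 1.0
```

Request:
jog_arm --plan '[{"offset":[0.73,-0.38,-0.04],"twist":[0,0,-0.244],"fingers":1},{"offset":[0.73,-0.38,-0.04],"twist":[0,0,-0.244],"fingers":1},{"offset":[0.73,-0.38,-0.04],"twist":[0,0,-0.244],"fingers":1},{"offset":[0.73,-0.38,-0.04],"twist":[0,0,-0.244],"fingers":1},{"offset":[0.73,-0.38,-0.04],"twist":[0,0,-0.244],"fingers":1},{"offset":[0.73,-0.38,-0.04],"twist":[0,0,-0.244],"fingers":1},{"offset":[0.73,-0.38,-0.04],"twist":[0,0,-0.244],"fingers":1},{"offset":[0.73,-0.38,-0.04],"twist":[0,0,-0.244],"fingers":1},{"offset":[0.73,-0.38,-0.04],"twist":[0,0,-0.244],"fingers":1},{"offset":[0.73,-0.38,-0.04],"twist":[0,0,-0.244],"fingers":1}]'

```text
clock: 3.15
position: [0.5195, -0.3204, 0.2496]
ee_rot: [-1.856, -2.535, 0.001]
force: [-0.2, -0.9, -0.2]
width: 1.0
gripper_force: 0.0
```

```bash
python3 - <<'E'
from h import *
c=calibration("wrist"); im=save("wrist","w1")
for t,z in(("plate",0),("plate_handle",.062)):
    for r in landmark_of(t,"wrist")[:3]:
        v,u=r["at"][0]*480,r["at"][1]*640; print(t,round(r["conf"],2),round(u),round(v),ray("wrist",u,v,z,c).round(4))
goal((.53,-.308,.15),108)
E
```

```text
plate 0.88 251 296 [ 0.4803 -0.4516  0.    ]
plate 0.8 334 85 [ 0.5003 -0.2107  0.    ]
plate_handle 0.89 165 20 [ 0.3605 -0.2103  0.062 ]
plate_handle 0.83 331 210 [ 0.5297 -0.3144  0.062 ]
t 3.3 pos [ 0.5203 -0.319   0.2497] offset [0.0506 0.0842 0.6649] twist [-0.      0.     -0.0006] F [0.4 0.7 0.5] w 1.0
```

View pics/w1.png

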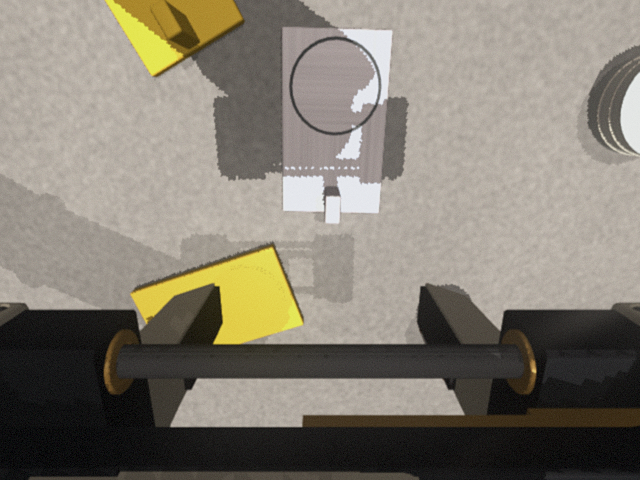

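The wrist view shows the ring at (335,86) and the handle's top at (333,209). The second yellow plate is at (220,300), under the gripper's path, so I'll work out where the open fingers pass relative to it.

```bash
python3 - <<'E'
from h import *
P=[ray("wrist",u,v,.012) for u,v in((283,212),(379,212),(391,30),(283,28),(335,86))]
h=ray("wrist",333,209,.062)
for p in P+[h]: print(p.round(4))
an=lambda a,b:np.degrees(np.arctan2(*(b-a)[[1,0]]))
print(an(P[0],P[1]),an(P[3],P[2]),an(P[0],P[3])-90,an(P[1],P[2])-90, an(h,P[4])-90)
print("yellow corners",[ray("wrist",u,v,.012).round(3) for u,v in((272,244),(303,322),(133,291))])
goal((h[0],h[1],.15),107)
goal((h[0],h[1],.046),107)
E
```

```text
[ 0.4891 -0.3415  0.012 ]
[ 0.5832 -0.3113  0.012 ]
[ 0.5347 -0.1512  0.012 ]
[ 0.4424 -0.1791  0.012 ]
[ 0.5018 -0.2106  0.012 ]
[ 0.5317 -0.3117  0.062 ]
17.77026626130172 16.803491407352706 16.04803352853476 16.869923691107715 16.4789188601479
yellow corners [array([ 0.488, -0.379,  0.012]), array([ 0.546, -0.458,  0.012]), array([ 0.356, -0.478,  0.012])]
t 3.3 pos [ 0.5203 -0.319   0.2497] offset [0.0238 0.0874 0.6649] twist [-0.      0.      0.0021] F [0.4 0.7 0.5] w 1.0
t 3.3 pos [ 0.5203 -0.319   0.2497] offset [0.024  0.0876 1.3582] twist [-0.      0.      0.0021] F [0.4 0.7 0.5] w 1.0
```

Request:
jog_arm --plan '[{"offset":[0.024,0.085,0.5],"twist":[0,0,0.003],"fingers":0.3},{"offset":[0.024,0.085,0.9],"twist":[0,0,0.003],"fingers":0.3},{"offset":[0.024,0.085,0.95],"twist":[0,0,0.003],"fingers":0.3},{"offset":[0.024,0.085,0.95],"twist":[0,0,0.003],"fingers":0.3}]'

```text
clock: 3.8
position: [0.5315, -0.3112, 0.1071]
ee_rot: [-1.872, -2.521, 0.0]
force: [-0.2, 0.9, 0.8]
width: 0.661
gripper_force: 0.0
```

```bash
python3 - <<'E'
from h import *
save("wrist","w2")
print(proj("wrist",(.5313,-.312,.062)))
goal((.5313,-.312,.046),107)
E
```

```text
(np.float64(314.7675097289661), np.float64(277.5556783031419))
t 3.85 pos [ 0.5326 -0.3116  0.1087] offset [ 3.000e-04 -9.400e-03  4.182e-01] twist [ 0.0002  0.0002 -0.0005] F [ 0.1 -0.4  1. ] w 0.652
```

View pics/w2.png

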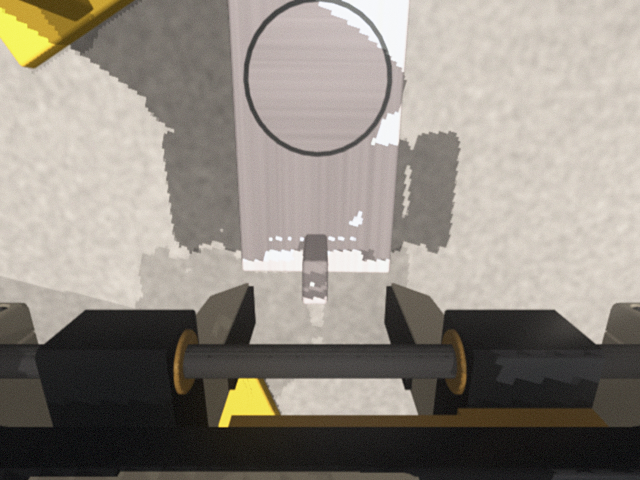

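The handle's top is centred at about (315,280), within 3 px of the predicted (315,278). I'll descend and grip.

Request:
jog_arm --plan '[{"offset":[0,-0.005,0.25],"twist":[0,0,0],"fingers":0.3},{"offset":[0,-0.005,0.4],"twist":[0,0,0],"fingers":0.3},{"offset":[0,-0.005,0.41],"twist":[0,0,0],"fingers":0.0},{"offset":[0,-0.005,0.41],"twist":[0,0,0],"fingers":-1},{"offset":[0,-0.005,0.41],"twist":[0,0,0],"fingers":-1},{"offset":[0,-0.005,0.41],"twist":[0,0,0],"fingers":-1},{"offset":[0,-0.005,0.41],"twist":[0,0,0],"fingers":-1},{"offset":[0,-0.005,0.41],"twist":[0,0,0],"fingers":-1}]' --newtons 25

```text
clock: 4.85
position: [0.5306, -0.3118, 0.0461]
ee_rot: [-1.872, -2.523, 0.001]
force: [-3.5, -1.5, 6.3]
width: 0.152
gripper_force: 25.0
```

```bash
python3 - <<'E'
from h import *
c=calibration("wrist")
save("wrist","w3"); goal((.5313,-.312,.046),107)
for t,z in(("foot_knob",.109),("foot",.016),("shaker",0),("plate",0)):
    for r in landmark_of(t,"wrist")[:2]:
        v,u=r["at"][0]*480,r["at"][1]*640; print(t,round(r["conf"],2),round(u),round(v),ray("wrist",u,v,z,c).round(4))
# shaker top corners from top view
P=[ray("top",u,v,.086) for u,v in((203,147),(294,152),(287,263),(191,258))]
for p in P: print(p.round(3))
an=lambda a,b:np.degrees(np.arctan2(*(b-a)[[1,0]]))
print(an(P[1],P[0])-90,an(P[2],P[3])-90,an(P[3],P[0]),an(P[2],P[1]))
im=cv2.imread("pics/top0.png")[180:270,260:360]; im2=cv2.imread("pics/side0.png")[205:275,275:355]
cv2.imwrite("pics/foot.png",np.hstack([cv2.resize(im,(400,360),interpolation=2),cv2.resize(im2,(400,360),interpolation=2)]))
E
```

```text
t 4.9 pos [ 0.5305 -0.3118  0.0461] offset [-0.0025  0.0045  0.0006] twist [-0.0001  0.0001 -0.0004] F [-2.8  0.   5.5] w 0.15
plate 0.8 320 68 [ 0.5019 -0.2121  0.    ]
[0.747 0.253 0.086]
[0.74  0.044 0.086]
[0.484 0.055 0.086]
[0.491 0.267 0.086]
-1.9008219665565633 -2.0606279187937133 -3.117650861220723 -2.3591107993322646
```

View pics/foot.png

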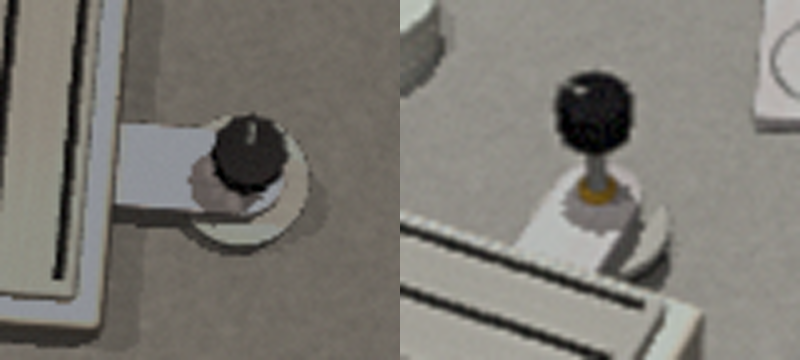

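The enlarged crops show the knob at about (323,218) in the top view and (314,227) in the side view, with the white disc below it. I'll triangulate from these.

```bash
python3 - <<'E'
from h import *
from scipy.optimize import least_squares
for n,a,b in(("knob",(322.8,218.0),(313.8,226.8)),("handle0",(445.,246.),(364.5,182))):
    s=least_squares(lambda p:np.r_[np.array(proj("top",p))-a,np.array(proj("side",p))-b],[.58,-.03,.1]); print(n,s.x.round(4),s.fun.round(1))
print("disc",ray("top",322.3,225.7,.028).round(4), "knob@.109",ray("top",322.8,218,.109).round(4),ray("side",313.8,226.8,.109).round(4))
# bias check: ring centre in top/side vs wrist (.5018,-.2106)
print(proj("top",(.5018,-.2106,.012)),proj("side",(.5018,-.2106,.012)))
F=np.array([.578,-.028]); 
for yaw in(-2.3,):
    a=np.radians(yaw); M=np.array([[np.cos(a),-np.sin(a)],[np.sin(a),np.cos(a)]])
    h=F+M@[0,-.105]; ap=h+M@[0,-.11]; print(h,ap); goal((*ap,.0465),90+yaw); goal((*h,.0465),90+yaw)
E
```

```text
knob [ 0.5823 -0.0232  0.1023] [ 0.2  0.6 -0.8 -0.1]
handle0 [ 0.5291 -0.307   0.066 ] [ 0.1  0.6 -0.8 -0.1]
disc [ 0.5788 -0.0257  0.028 ] knob@.109 [ 0.5825 -0.0225  0.109 ] [ 0.5772 -0.0165  0.109 ]
(np.float64(398.6485741828519), np.float64(259.89177407302856)) (np.float64(361.7578603128004), np.float64(216.19507068353153))
[ 0.57378616 -0.13291541] [ 0.56937166 -0.24282679]
t 5.1 pos [ 0.5306 -0.3118  0.0461] offset [ 0.3654  0.3807 -0.003 ] twist [-0.0001  0.0001  0.0532] F [-3.   0.   5.6] w 0.152
t 5.1 pos [ 0.5306 -0.3118  0.0461] offset [ 1.0582  0.6212 -0.0035] twist [-0.0001  0.0001  0.0532] F [-3.   0.   5.6] w 0.152
```

Request:
jog_arm --plan '[{"offset":[0.05,0.06,-0.003],"twist":[0,0,0.008],"fingers":-1},{"offset":[0.11,0.12,-0.003],"twist":[0,0,0.018],"fingers":-1},{"offset":[0.18,0.2,-0.003],"twist":[0,0,0.028],"fingers":-1},{"offset":[0.25,0.28,-0.003],"twist":[0,0,0.038],"fingers":-1},{"offset":[0.31,0.35,-0.003],"twist":[0,0,0.048],"fingers":-1},{"offset":[0.35,0.4,-0.003],"twist":[0,0,0.053],"fingers":-1},{"offset":[0.35,0.4,-0.003],"twist":[0,0,0.053],"fingers":-1},{"offset":[0.35,0.4,-0.003],"twist":[0,0,0.053],"fingers":-1}]'

```text
clock: 6.1
position: [0.5735, -0.243, 0.0461]
ee_rot: [-2.262, -2.179, -0.002]
force: [1.9, 2.8, -0.5]
width: 0.15
gripper_force: 25.0
```

```bash
python3 - <<'E'
from h import *
im=save("top","t2"); im2=save("side","s2"); goal((.577,-.134,.0465),87.7); w=save("wrist","w4")
for t in("plate",):
    for cam,z in(("top",0),("side",0),("wrist",0)):
        for r in landmark_of(t,cam)[:3]: print(cam,t,round(r["conf"],2),ray(cam,r["at"][1]*640,r["at"][0]*480,z).round(4))
a=cv2.resize(im[170:290,290:430],(466,400),interpolation=2); b=cv2.resize(w,(334,250))
b=np.vstack([b,np.zeros((150,334,3),np.uint8)]); cv2.imwrite("pics/m2.png",np.hstack([a,b])[:,:,::-1])
E
```

```text
t 6.2 pos [ 0.5733 -0.2434  0.0461] offset [ 0.7298 -0.0034 -0.0019] twist [ 0.0001 -0.0001  0.0003] F [ 1.7  3.7 -1.2] w 0.15
top plate 0.75 [ 0.2817 -0.1371  0.    ]
top plate 0.72 [ 0.5763 -0.1441  0.    ]
top plate 0.68 [ 0.583  -0.0123  0.    ]
side plate 0.91 [ 0.4729 -0.4578  0.    ]
side plate 0.74 [ 0.563  -0.1335  0.    ]
side plate 0.57 [ 0.2756 -0.1382  0.    ]
wrist plate 0.68 [ 0.5791 -0.1393  0.    ]
```

View pics/m2.png

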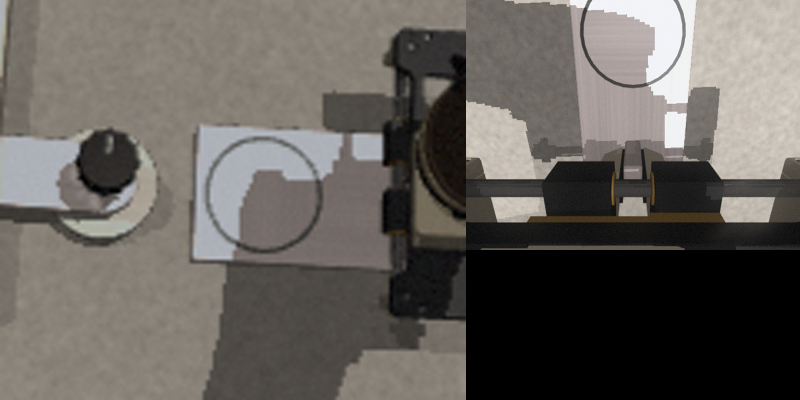

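The crop shows the ring centre at about (264,194) and the foot disc with its right edge at 158, its bottom edge at 242 and its top at 127. I'll measure the difference between the two in this one picture.

```bash
python3 - <<'E'
from h import *
px=lambda x,y:(290+x*140/466,170+y*120/400)
ring=ray("top",*px(264,194),.012); print("ring",ring.round(4))
# disc edges: image right = world -y ; image down = world -x
print("right",ray("top",*px(158,186),.028).round(4)+[0,.04,0]," bottom",ray("top",*px(104,242),.017).round(4)+[.04,0,0],"top",ray("top",*px(104,127),.028).round(4)-[.04,0,0])
print("knob",ray("top",*px(107,162),.109).round(4))
th=np.linspace(0,2*np.pi,7)[:-1]
im=cv2.imread("pics/t2.png"); I=cv2.resize(im[170:290,290:430],(700,600),interpolation=2)
def draw(c,r,z,col):
    p=np.array([proj("top",(c[0]+r*np.cos(t),c[1]+r*np.sin(t),z)) for t in np.linspace(0,6.283,60)]); cv2.polylines(I,[((p-[290,170]+.5)*5).astype(np.int32)],True,col,1)
draw(ring,.043,.012,(0,0,255))
F=np.array([.580,-.0245])
draw(F,.04,.028,(0,255,0));draw(F,.04,.016,(255,255,0));draw(F,.02,.122,(0,0,255));draw(F,.02,.096,(0,0,255))
cv2.imwrite("pics/ov.png",I)
E
```

```text
ring [ 0.5775 -0.1403  0.012 ]
right [ 0.5792 -0.0218  0.028 ]  bottom [ 0.5797 -0.0241  0.017 ] top [ 0.5814 -0.0227  0.028 ]
knob [ 0.5811 -0.0211  0.109 ]
```

View pics/ov.png

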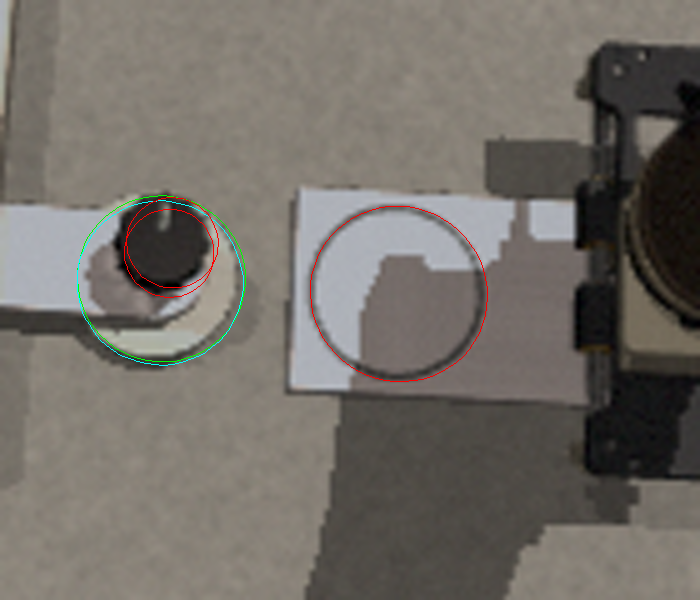

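Request:
jog_arm --plan '[{"offset":[0.06,0,-0.002],"twist":[0,0,0],"fingers":-1},{"offset":[0.14,-0.002,-0.002],"twist":[0,0,0],"fingers":-1},{"offset":[0.22,-0.004,-0.002],"twist":[0,0,0],"fingers":-1},{"offset":[0.3,-0.006,-0.002],"twist":[0,0,0],"fingers":-1},{"offset":[0.38,-0.008,-0.002],"twist":[0,0,0],"fingers":-1},{"offset":[0.46,-0.01,-0.002],"twist":[0,0,0],"fingers":-1},{"offset":[0.54,-0.012,-0.002],"twist":[0,0,0],"fingers":-1},{"offset":[0.62,-0.015,-0.002],"twist":[0,0,0],"fingers":-1},{"offset":[0.7,-0.015,-0.002],"twist":[0,0,0],"fingers":-1},{"offset":[0.76,-0.015,-0.002],"twist":[0,0,0],"fingers":-1},{"offset":[0.79,-0.015,-0.002],"twist":[0,0,0],"fingers":-1},{"offset":[0.79,-0.015,-0.002],"twist":[0,0,0],"fingers":-1},{"offset":[0.79,-0.015,-0.002],"twist":[0,0,0],"fingers":-1}]'

```text
clock: 8.02
position: [0.5755, -0.1257, 0.0465]
ee_rot: [2.265, 2.177, -0.0]
force: [-0.3, 0.3, -5.9]
width: 0.154
gripper_force: 25.0
```

```bash
python3 - <<'E'
from h import *
goal((.5758,-.1244,.0465),87.7); im=save("top","t3"); w=save("wrist","w5")
a=cv2.resize(im[180:270,270:390],(533,400),interpolation=2); b=cv2.resize(w,(266,200))
b=np.vstack([b,np.zeros((200,266,3),np.uint8)]); cv2.imwrite("pics/m3.png",np.hstack([a,b])[:,:,::-1])
E
```

```text
t 8.03 pos [ 0.5755 -0.1257  0.0465] offset [ 0.0089  0.002  -0.0003] twist [-0.      0.      0.0001] F [-0.3  0.3 -5.9] w 0.154
```

View pics/m3.png

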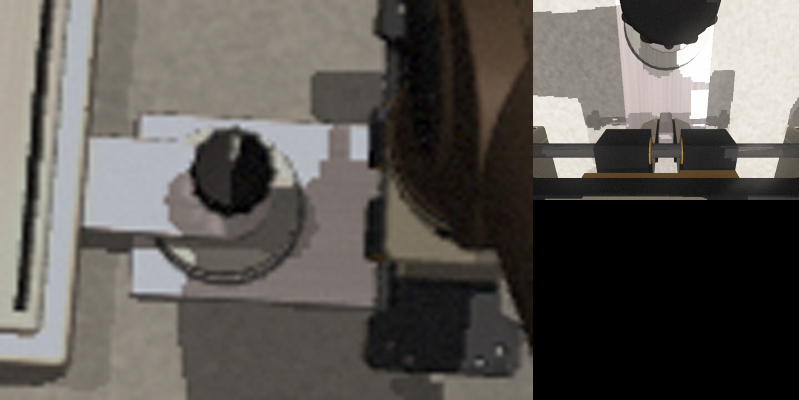

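The ring now shows evenly around the disc, so the plate is in place. I'll release it and rise.

Request:
jog_arm --plan '[{"offset":[0,0,0],"twist":[0,0,0],"fingers":0.2},{"offset":[0,0,0],"twist":[0,0,0],"fingers":0.2},{"offset":[0,0,0],"twist":[0,0,0],"fingers":0.2},{"offset":[0,0,-0.3],"twist":[0,0,0],"fingers":0.2},{"offset":[0,0,-0.6],"twist":[0,0,0],"fingers":0.2},{"offset":[0,0,-1],"twist":[0,0,0],"fingers":0.2},{"offset":[0,0,-1],"twist":[0,0,0],"fingers":0.2},{"offset":[0,0,-1],"twist":[0,0,0],"fingers":0.2}]'

```text
clock: 9.12
position: [0.5753, -0.1254, 0.1963]
ee_rot: [2.264, 2.178, -0.0]
force: [-0.3, 0.9, -0.6]
width: 0.601
gripper_force: 0.0
```

Request:
jog_arm --plan '[{"offset":[-0.1,0,-0.5],"twist":[0,0,0],"fingers":0.9},{"offset":[-0.1,0,-0.7],"twist":[0,0,0],"fingers":0.9},{"offset":[-0.1,0,-0.7],"twist":[0,0,0],"fingers":0.9},{"offset":[-0.1,0,-0.7],"twist":[0,0,0],"fingers":0.9}]'

```text
clock: 9.62
position: [0.5742, -0.1402, 0.2995]
ee_rot: [-2.262, -2.176, 0.003]
force: [-0.3, 0.3, -1.3]
width: 0.942
gripper_force: 0.0
```

```bash
python3 - <<'E'
from h import *
goal((.580,-.020,.2),87.7); s=observe(); print(s["joints"].round(3),s["ft_torque"].round(3))
c=calibration("wrist"); save("wrist","w6")
for t,z in(("foot_knob",.109),("foot",.016),("plate",0),("plate_handle",.062)):
    for r in landmark_of(t,"wrist")[:2]:
        v,u=r["at"][0]*480,r["at"][1]*640; print(t,round(r["conf"],2),round(u),round(v),ray("wrist",u,v,z,c).round(4))
E
```

```text
t 9.62 pos [ 0.5742 -0.1402  0.2995] offset [0.8017 0.0098 0.6637] twist [-0.0005 -0.0001  0.0002] F [-0.3  0.3 -1.3] w 0.942
[ 0.371  0.365 -0.309  1.553  0.115  1.244  0.005] [-0.051 -0.069  0.025]
foot_knob 0.87 319 71 [ 0.5793 -0.0224  0.109 ]
foot 0.61 325 79 [ 0.5844 -0.0213  0.016 ]
foot 0.16 502 181 [ 0.7792 -0.1348  0.016 ]
plate 0.8 256 408 [ 0.4715 -0.4523  0.    ]
plate 0.66 76 196 [ 0.2865 -0.1363  0.    ]
plate_handle 0.91 321 187 [ 0.5764 -0.1258  0.062 ]
plate_handle 0.7 127 271 [ 0.3629 -0.209   0.062 ]
```

View pics/w6.png

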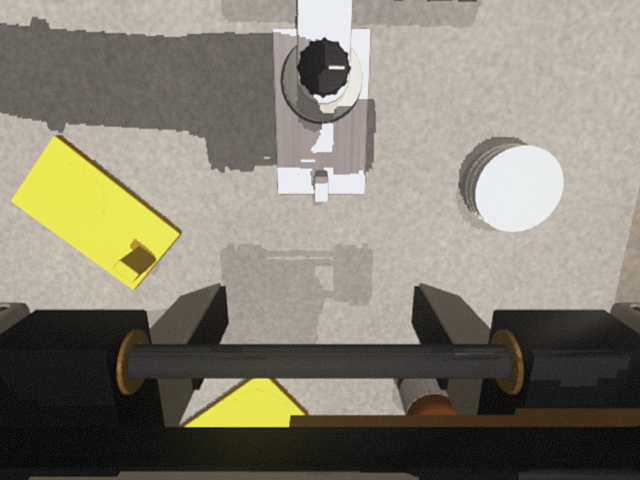

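The knob's top is at (323,68), over the plate and centred across it. The dishes and bottle are undisturbed. I'll move above the knob.

Request:
jog_arm --plan '[{"offset":[0.4,0.01,0.3],"twist":[0,0,0],"fingers":0.9},{"offset":[0.8,0.015,0.66],"twist":[0,0,0],"fingers":0.9},{"offset":[0.8,0.015,0.66],"twist":[0,0,0],"fingers":0.9},{"offset":[0.8,0.015,0.66],"twist":[0,0,0],"fingers":0.9}]'

```text
clock: 10.38
position: [0.5805, -0.018, 0.2005]
ee_rot: [-2.257, -2.18, 0.003]
force: [-0.1, -1.2, -0.7]
width: 0.947
gripper_force: 0.0
```

```bash
python3 - <<'E'
from h import *
c=calibration("wrist"); im=save("wrist","w7"); 
print([ray("wrist",*landmark_of("foot_knob","wrist")[0]["at"][::-1]*np.array([640,480]),.109,c).round(4)])
r=regions_of("foot_knob","wrist")
if r: print(r[0]["conf"],np.array(r[0]["box"])*[640,480,640,480])
# dark blob above gripper rows
m=(im.max(2)<60); n,l,st,ce=cv2.connectedComponentsWithStats(m.astype(np.uint8))
for i in range(1,n):
    if st[i,4]>300: print(st[i],ce[i].round(1))
for z in(.096,.122): print(proj("wrist",(.581,-.021,z)), proj("wrist",(.601,-.021,z)))
goal((.581,-.021,.113),87.7)
E
```

```text
[array([ 0.5796, -0.0208,  0.109 ])]
0.61 [272.896 187.92   94.912 104.016]
[ 203   15  187   14 1591] [286.   21.4]
[ 207   87  148   12 1203] [274.7  92.5]
[ 289  221   66   49 2212] [320.1 246.7]
[    0   287   640   193 65270] [310.3 405.1]
(np.float64(315.695611888323), np.float64(241.0688892918738)) (np.float64(344.6113899616774), np.float64(239.95041447191176))
(np.float64(315.3209622504437), np.float64(254.32424194182516)) (np.float64(347.2535131006041), np.float64(253.10241247640903))
t 10.53 pos [ 0.5823 -0.0219  0.2031] offset [ 0.0063 -0.0096  0.6007] twist [ 0.0001  0.0001 -0.    ] F [-0.1 -0.2  0.5] w 0.95
```

View pics/w7.png

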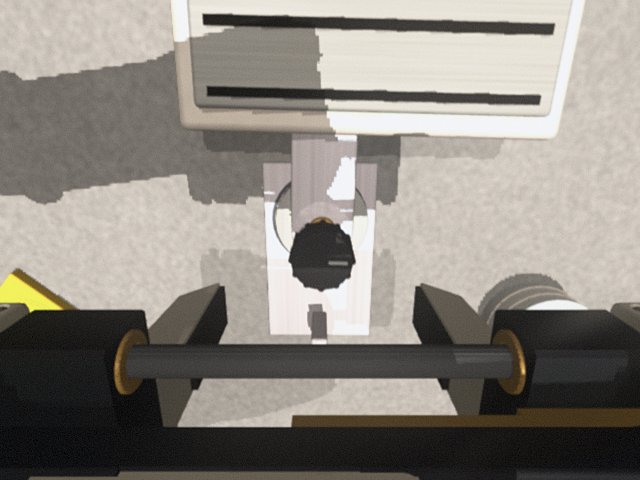

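The knob's top is centred at about (322,258). The arm may still have been settling, so I'll measure again at rest, after turning it to the starting angle for the long clockwise turn.

Request:
jog_arm --plan '[{"offset":[0,0,0],"twist":[0,0,0],"fingers":0.9},{"offset":[0,0,0],"twist":[0,0,0],"fingers":0.9},{"offset":[0,0,0],"twist":[0,0,0],"fingers":0.9}]'

```text
clock: 10.9
position: [0.582, -0.0209, 0.2028]
ee_rot: [2.265, 2.177, 0.0]
force: [0.5, 0.3, -0.2]
width: 0.946
gripper_force: 0.0
```

```bash
cat >> h.py <<'E'
def knob():
    c=calibration("wrist"); s=observe(); im=get_image("wrist"); m=(im[:286].max(2)<60)
    n,l,st,ce=cv2.connectedComponentsWithStats(m.astype(np.uint8))
    i=[i for i in range(1,n) if 800<st[i,4]<5000 and st[i,2]<1.7*st[i,3]]
    from scipy.optimize import least_squares
    for k in i:
        x0,y0,w,h=st[k,:4]
        print("blob",st[k],"pos",s["position"].round(4), "xy at centre col,bottom", ray("wrist",x0+w/2,y0+h/2,.109,c).round(4))
E
python3 - <<'E'
from h import *
for _ in range(2):
    knob(); c=calibration("wrist"); print(proj("wrist",(.581,-.021,.122),c))
E
```

```text
blob [ 286  214   65   56 2395] pos [ 0.582  -0.0209  0.2028] xy at centre col,bottom [ 0.5827 -0.0161  0.109 ]
(np.float64(316.148831419554), np.float64(256.38961853935126))
blob [ 286  215   65   55 2383] pos [ 0.5819 -0.0208  0.2027] xy at centre col,bottom [ 0.5826 -0.0163  0.109 ]
(np.float64(316.22723224987055), np.float64(256.60773106969975))
```

Request:
jog_arm --plan '[{"offset":[0,0,0],"twist":[0,0,-0.36],"fingers":0.6},{"offset":[0,0,0],"twist":[0,0,-0.36],"fingers":0.6},{"offset":[0,0,0],"twist":[0,0,-0.36],"fingers":0.6},{"offset":[0,0,0],"twist":[0,0,-0.36],"fingers":0.6},{"offset":[0,0,0],"twist":[0,0,-0.36],"fingers":0.6},{"offset":[0,0,0],"twist":[0,0,-0.36],"fingers":0.6},{"offset":[0,0,0],"twist":[0,0,-0.36],"fingers":0.6},{"offset":[0,0,0],"twist":[0,0,-0.36],"fingers":0.6},{"offset":[0,0,0],"twist":[0,0,-0.36],"fingers":0.6},{"offset":[0,0,0],"twist":[0,0,-0.36],"fingers":0.6},{"offset":[0,0,0],"twist":[0,0,-0.36],"fingers":0.6},{"offset":[0,0,0],"twist":[0,0,-0.36],"fingers":0.6},{"offset":[0,0,0],"twist":[0,0,-0.36],"fingers":0.6},{"offset":[0,0,0],"twist":[0,0,-0.36],"fingers":0.6},{"offset":[0,0,0],"twist":[0,0,-0.36],"fingers":0.6}]'

```text
clock: 12.88
position: [0.5819, -0.0204, 0.2026]
ee_rot: [-1.003, 2.977, -0.0]
force: [-0.2, 0.4, -0.0]
width: 0.801
gripper_force: 0.0
```

```bash
python3 - <<'E'
from h import *
s=observe(); print(s["joints"].round(3),s["position"].round(4),s["ee_rot"].round(3),s["ft_torque"].round(3))
x=R.from_rotvec(s["ee_rot"]).as_matrix()[:,0]; a=np.degrees(np.arctan2(x[1],x[0])); print(a)
goal((.5815,-.020,.113),a)
knob()
E
```

```text
[ 0.533  0.553 -0.873  1.683  0.462  1.126  1.75 ] [ 0.5819 -0.0204  0.2026] [-1.003  2.977 -0.   ] [ 0.136 -0.113  0.024]
-142.7598067080173
t 12.88 pos [ 0.5819 -0.0204  0.2026] offset [4.000e-04 3.600e-03 5.971e-01] twist [-0. -0.  0.] F [-0.2  0.4 -0. ] w 0.801
blob [ 287  213   65   70 3300] pos [ 0.5819 -0.0204  0.2026] xy at centre col,bottom [ 0.5826 -0.0207  0.109 ]
```

Request:
jog_arm --plan '[{"offset":[0,0,0.3],"twist":[0,0,0],"fingers":0.6},{"offset":[0,0,0.55],"twist":[0,0,0],"fingers":0.6},{"offset":[0,0,0.62],"twist":[0,0,0],"fingers":0.6},{"offset":[0,0,0.62],"twist":[0,0,0],"fingers":0},{"offset":[0,0,0.62],"twist":[0,0,0],"fingers":-1},{"offset":[0,0,0.62],"twist":[0,0,0],"fingers":-1},{"offset":[0,0,0.62],"twist":[0,0,0],"fingers":-1},{"offset":[0,0,0.62],"twist":[0,0,0],"fingers":-1}]' --newtons 20

```text
clock: 13.92
position: [0.5823, -0.0204, 0.1102]
ee_rot: [-1.006, 2.975, -0.001]
force: [-1.9, -0.8, 7.2]
width: 0.433
gripper_force: 20.0
```

```bash
cat >> h.py <<'E'
def st():
    s=observe(); x=R.from_rotvec(s["ee_rot"]).as_matrix()[:,0]
    print("t",round(s["clock"],2),s["position"].round(4),"ang",round(np.degrees(np.arctan2(x[1],x[0])),2),"F",s["force"].round(2),"T",s["ft_torque"].round(3),"w",round(s["width"],3),"g",s["gripper_force"],"j7",s["joints"][6].round(3))
E
python3 -c "
from h import *
st()"
```

```text
t 13.93 [ 0.5823 -0.0204  0.1102] ang -142.64 F [-1.88 -0.8   7.25] T [ 0.007  0.122 -0.025] w 0.433 g 20.00064253807068 j7 1.668
```

Request:
jog_arm --plan '[{"offset":[0,0,0.0015],"twist":[0,0,0.02],"fingers":-1},{"offset":[0,0,0.003],"twist":[0,0,0.04],"fingers":-1},{"offset":[0,0,0.004],"twist":[0,0,0.06],"fingers":-1},{"offset":[0,0,0.0055],"twist":[0,0,0.08],"fingers":-1},{"offset":[0,0,0.007],"twist":[0,0,0.1],"fingers":-1}]'

```text
clock: 14.55
position: [0.5825, -0.0211, 0.1093]
ee_rot: [-0.03, 3.14, -0.002]
force: [0.5, -3.4, 6.2]
width: 0.431
gripper_force: 20.0
```

```bash
python3 -c "
from h import *
st()"
```

```text
t 14.55 [ 0.5825 -0.0211  0.1093] ang -178.89 F [ 0.5  -3.35  6.21] T [-0.423 -0.048  0.011] w 0.431 g 19.99676764011383 j7 1.131
```

Request:
jog_arm --plan '[{"offset":[0,0,0.0015],"twist":[0,0,0.02],"fingers":-1},{"offset":[0,0,0.003],"twist":[0,0,0.04],"fingers":-1},{"offset":[0,0,0.004],"twist":[0,0,0.06],"fingers":-1},{"offset":[0,0,0.0055],"twist":[0,0,0.08],"fingers":-1},{"offset":[0,0,0.007],"twist":[0,0,0.1],"fingers":-1}]'

```text
clock: 15.18
position: [0.5823, -0.0218, 0.1082]
ee_rot: [0.942, 2.995, -0.002]
force: [-2.6, -4.4, 7.2]
width: 0.432
gripper_force: 20.0
```

```bash
python3 -c "
from h import *
st()"
```

```text
t 15.18 [ 0.5823 -0.0218  0.1082] ang 145.08 F [-2.59 -4.39  7.24] T [-0.823  0.169  0.06 ] w 0.432 g 19.996848106384277 j7 0.6
```

Request:
jog_arm --plan '[{"offset":[-0.001,-0.007,0.0007],"twist":[0,0,0.01],"fingers":-1},{"offset":[-0.001,-0.007,0.0015],"twist":[0,0,0.02],"fingers":-1},{"offset":[-0.001,-0.007,0.0015],"twist":[0,0,0.02],"fingers":-1}]'

```text
clock: 15.55
position: [0.5822, -0.0219, 0.108]
ee_rot: [1.123, 2.932, -0.0]
force: [-0.2, -2.1, 6.2]
width: 0.435
gripper_force: 20.0
```

```bash
python3 -c "
from h import *
st()"
```

```text
t 15.55 [ 0.5822 -0.0219  0.108 ] ang 138.09 F [-0.2  -2.12  6.24] T [-0.434 -0.109 -0.073] w 0.435 g 20.00095635652542 j7 0.498
```

Request:
jog_arm --plan '[{"offset":[0,0,0.0007],"twist":[0,0,0.01],"fingers":-1},{"offset":[0,0,0.0015],"twist":[0,0,0.02],"fingers":-1},{"offset":[0,0,0.0015],"twist":[0,0,0.02],"fingers":-1}]'

```text
clock: 15.92
position: [0.5821, -0.022, 0.1078]
ee_rot: [1.305, 2.856, -0.0]
force: [-0.2, -2.3, 6.5]
width: 0.432
gripper_force: 20.0
```

```bash
python3 -c "
from h import *
st()"
```

```text
t 15.93 [ 0.5821 -0.022   0.1078] ang 130.89 F [-0.21 -2.31  6.52] T [-0.523 -0.029 -0.043] w 0.432 g 20.001061856746674 j7 0.392
```

```bash
cat >> h.py <<'E'
def tq(n=3):
    st(); o=[]
    for _ in range(n):
        s=observe(); o.append([s["ft_torque"][2],s["joint_efforts"][6],s["force"][2]]); get_image("wrist")
    print("Tz,tau7,Fz",np.round(o,3).tolist())
E
python3 -c "
from h import *
tq(4)"
```

```text
t 15.93 [ 0.5821 -0.022   0.1078] ang 130.89 F [-0.21 -2.31  6.52] T [-0.523 -0.029 -0.043] w 0.432 g 20.001061856746674 j7 0.392
Tz,tau7,Fz [[-0.043, -0.391, 6.525], [-0.095, -0.073, 6.151], [-0.085, 0.031, 7.201], [-0.04, 0.057, 7.185]]
```

Request:
jog_arm --plan '[{"offset":[0,0,0.0007],"twist":[0,0,0.01],"fingers":-1},{"offset":[0,0,0.0015],"twist":[0,0,0.02],"fingers":-1}]'

```text
clock: 16.38
position: [0.582, -0.0221, 0.1076]
ee_rot: [1.483, 2.768, -0.0]
force: [-2.0, -1.4, 7.7]
width: 0.431
gripper_force: 20.0
```

```bash
python3 -c "
from h import *
tq()"
```

```text
t 16.38 [ 0.582  -0.0221  0.1076] ang 123.63 F [-2.03 -1.38  7.65] T [-0.557  0.183  0.067] w 0.431 g 19.999512434005737 j7 0.286
Tz,tau7,Fz [[0.067, 0.859, 7.651], [-0.075, 0.567, 7.073], [-0.06, -0.629, 7.137]]
```

Request:
jog_arm --plan '[{"offset":[0,0,0.0007],"twist":[0,0,0.01],"fingers":-1},{"offset":[0,0,0.0015],"twist":[0,0,0.02],"fingers":-1}]'

```text
clock: 16.77
position: [0.5819, -0.0222, 0.1074]
ee_rot: [1.654, 2.669, -0.0]
force: [-1.6, -2.0, 8.3]
width: 0.428
gripper_force: 20.0
```

```bash
python3 -c "
from h import *
tq()"
```

```text
t 16.77 [ 0.5819 -0.0222  0.1074] ang 116.42 F [-1.6  -2.02  8.3 ] T [-0.539  0.302  0.02 ] w 0.428 g 19.999527633190155 j7 0.18
Tz,tau7,Fz [[0.02, 0.859, 8.296], [-0.048, 0.567, 7.509], [-0.065, -0.628, 7.537]]
```

Request:
jog_arm --plan '[{"offset":[0,0,0.0005],"twist":[0,0,0.01],"fingers":-1},{"offset":[0,0,0.001],"twist":[0,0,0.02],"fingers":-1}]'

```text
clock: 17.18
position: [0.5817, -0.0222, 0.1072]
ee_rot: [1.819, 2.56, -0.0]
force: [-1.5, -3.1, 7.8]
width: 0.43
gripper_force: 20.0
```

```bash
python3 -c "
from h import *
tq()"
```

```text
t 17.18 [ 0.5817 -0.0222  0.1072] ang 109.22 F [-1.47 -3.13  7.81] T [-0.659  0.436  0.042] w 0.43 g 19.99950349330902 j7 0.074
Tz,tau7,Fz [[0.042, 0.857, 7.814], [-0.108, 0.566, 7.649], [-0.03, -0.627, 7.929]]
```

Request:
jog_arm --plan '[{"offset":[0,0,0.0005],"twist":[0,0,0.01],"fingers":-1},{"offset":[0,0,0.001],"twist":[0,0,0.02],"fingers":-1}]'

```text
clock: 17.58
position: [0.5816, -0.0223, 0.107]
ee_rot: [1.976, 2.441, -0.001]
force: [-3.4, -2.9, 7.9]
width: 0.432
gripper_force: 20.0
```

```bash
python3 -c "
from h import *
tq()"
```

```text
t 17.57 [ 0.5816 -0.0223  0.107 ] ang 102.02 F [-3.41 -2.93  7.88] T [-0.571  0.405  0.059] w 0.432 g 19.999554455280304 j7 -0.031
Tz,tau7,Fz [[0.059, 0.823, 7.882], [-0.051, 0.535, 8.434], [-0.066, -0.594, 8.987]]
```

Request:
jog_arm --plan '[{"offset":[-0.0036,-0.0055,0],"twist":[0,0,0.01],"fingers":-1},{"offset":[-0.0036,-0.0055,0],"twist":[0,0,0.02],"fingers":-1}]'

```text
clock: 17.98
position: [0.5814, -0.0223, 0.1069]
ee_rot: [2.124, 2.313, 0.001]
force: [0.7, -0.7, 4.4]
width: 0.432
gripper_force: 20.0
```

```bash
python3 -c "
from h import *
tq()"
```

```text
t 17.98 [ 0.5814 -0.0223  0.1069] ang 94.86 F [ 0.71 -0.73  4.39] T [-0.289 -0.124  0.141] w 0.432 g 19.999136924743652 j7 -0.135
Tz,tau7,Fz [[0.141, 0.754, 4.387], [0.041, 0.612, 4.255], [-0.141, -0.663, 5.272]]
```

Request:
jog_arm --plan '[{"offset":[0,0,0.0005],"twist":[0,0,0.01],"fingers":-1},{"offset":[0,0,0.001],"twist":[0,0,0.02],"fingers":-1}]'

```text
clock: 18.38
position: [0.5813, -0.0223, 0.1067]
ee_rot: [2.264, 2.177, 0.001]
force: [0.3, -1.7, 5.9]
width: 0.429
gripper_force: 20.0
```

```bash
python3 -c "
from h import *
tq()"
```

```text
t 18.38 [ 0.5813 -0.0223  0.1067] ang 87.76 F [ 0.26 -1.67  5.91] T [-0.336  0.033  0.238] w 0.429 g 19.99926745891571 j7 -0.239
Tz,tau7,Fz [[0.238, 0.665, 5.913], [0.062, 0.378, 6.251], [-0.027, -0.687, 5.786]]
```

Request:
jog_arm --plan '[{"offset":[0,0,-0.001],"twist":[0,0,-0.017],"fingers":-1},{"offset":[0,0,-0.002],"twist":[0,0,-0.034],"fingers":-1},{"offset":[0,0,-0.002],"twist":[0,0,-0.034],"fingers":-1}]'

```text
clock: 18.9
position: [0.5815, -0.0223, 0.107]
ee_rot: [2.014, 2.409, 0.002]
force: [1.1, -2.1, 5.4]
width: 0.43
gripper_force: 20.0
```

```bash
python3 -c "
from h import *
tq()"
```

```text
t 18.9 [ 0.5815 -0.0223  0.107 ] ang 100.19 F [ 1.12 -2.12  5.44] T [-0.347 -0.187  0.022] w 0.43 g 20.000014007091522 j7 -0.057
Tz,tau7,Fz [[0.022, 0.684, 5.441], [0.07, 0.147, 5.617], [0.094, -0.027, 6.283]]
```

Request:
jog_arm --plan '[{"offset":[0,0,0.0007],"twist":[0,0,0.01],"fingers":-1}]'

```text
clock: 19.18
position: [0.5814, -0.0223, 0.1069]
ee_rot: [2.092, 2.342, 0.001]
force: [1.4, -1.6, 6.3]
width: 0.431
gripper_force: 20.0
```

```bash
python3 -c "
from h import *
tq(6)"
```

```text
t 19.18 [ 0.5814 -0.0223  0.1069] ang 96.44 F [ 1.41 -1.57  6.3 ] T [-0.294 -0.018  0.162] w 0.431 g 19.998879432678223 j7 -0.112
Tz,tau7,Fz [[0.162, 1.212, 6.297], [0.043, 0.603, 4.416], [-0.135, -0.574, 5.972], [-0.145, -0.092, 5.471], [-0.147, 0.088, 5.699], [-0.165, 0.132, 6.142]]
```

Request:
jog_arm --plan '[{"offset":[0,0,0],"twist":[0,0,-0.003],"fingers":-1},{"offset":[0,0,0],"twist":[0,0,-0.003],"fingers":-1},{"offset":[0,0,0],"twist":[0,0,-0.003],"fingers":-1}]'

```text
clock: 19.85
position: [0.5815, -0.0223, 0.1069]
ee_rot: [2.069, 2.362, 0.002]
force: [0.5, -1.4, 6.4]
width: 0.434
gripper_force: 20.0
```

```bash
python3 -c "
from h import *
tq(3)"
```

```text
t 19.85 [ 0.5815 -0.0223  0.1069] ang 97.57 F [ 0.49 -1.4   6.42] T [-0.329 -0.14  -0.071] w 0.434 g 20.000607669353485 j7 -0.096
Tz,tau7,Fz [[-0.071, 0.031, 6.424], [-0.064, 0.03, 6.081], [0.0, 0.03, 5.106]]
```

Request:
jog_arm --plan '[{"offset":[0,0,0],"twist":[0,0,0],"fingers":0.6},{"offset":[0,0,0],"twist":[0,0,0],"fingers":0.6},{"offset":[0,0,0],"twist":[0,0,0],"fingers":0.6},{"offset":[0,0,0],"twist":[0,0,0],"fingers":0.6},{"offset":[0,0,-0.4],"twist":[0,0,0],"fingers":0.6},{"offset":[0,0,-0.8],"twist":[0,0,0],"fingers":0.6},{"offset":[0,0,-1],"twist":[0,0,0],"fingers":0.6},{"offset":[-0.5,0,-1],"twist":[0,0,0],"fingers":0.6},{"offset":[-1,0,-1],"twist":[0,0,0],"fingers":0.6},{"offset":[-1,0,-1],"twist":[0,0,0],"fingers":0.6},{"offset":[-1,0,-1],"twist":[0,0,0],"fingers":0.6}]'

```text
clock: 21.38
position: [0.5998, -0.1738, 0.2558]
ee_rot: [2.077, 2.357, -0.002]
force: [-0.4, 1.6, 1.0]
width: 0.8
gripper_force: 0.0
```

```bash
python3 - <<'E'
from h import *
st(); w=save("wrist","w8"); t=save("top","t8")
a=cv2.resize(t[180:270,270:390],(400,300),interpolation=2); b=cv2.resize(w,(400,300))
cv2.imwrite("pics/m8.png",np.hstack([a,b])[:,:,::-1])
E
```

```text
t 21.38 [ 0.5998 -0.1738  0.2558] ang 97.25 F [-0.35  1.63  0.97] T [ 0.036 -0.153 -0.024] w 0.8 g 0.0 j7 0.221
```

View pics/m8.png

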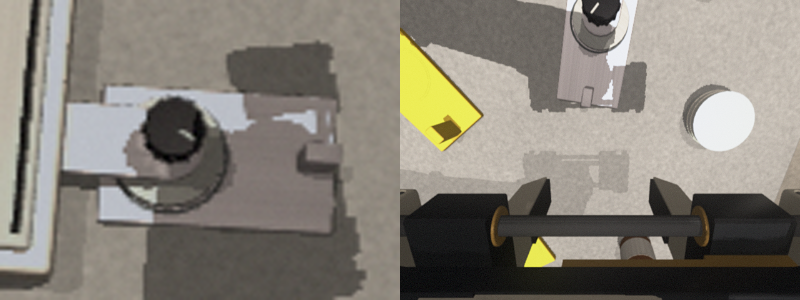

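The pictures show the foot standing inside the ring and the robot clear. The torque and angle readings put the pressure at about 4 N, so I'll hand it in.

```bash
python3 -c "
from h import *
print(sign_off())"
```

```text
the job is handed in; nothing more can be done
None
```

The job is handed in: the plate is flat under the foot with the ring centred to about 1–2 mm, and the foot bears on it at an estimated 3.5–5 N (worked out from torque and angle). It briefly reached about 10–12 N before I backed the knob off. The gripper is clear, nothing was knocked, and it took about 21 s of the 72 s.

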